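Open the wide touch-latch cupboard

ROBOT

A 6-joint arm with a two-finger parallel gripper is mounted at the origin on a cart in front of the work surface, level with it; the furniture and walls round the work are solid. World frame = base frame: x ahead of the robot, y to its left, z up, the work surface at z = 0. Lengths are in m, angles in rad, forces in N, time in s.
With the tool pointing down it reaches from about 0.4 to 0.825 m from the base axis. Payload 7 kg.
Tool frame: the origin (TCP) lies between the finger pads; the fingertips stand 22 mm ahead of it and the grasp point (between the pads) lies 3 mm ahead of it; z points along the fingers, y is the direction in which the jaws open and shut (so a half turn about z gives the same grasp; the last joint's range is limited). The gripper opens to 88 mm and grips with 3 to 60 N. Pads are 19 mm wide; open, the fingers measure 130 mm over their backs; the gripper's body (78 mm by 193 mm) begins 47 mm behind the grasp point.
Start: joints at [-0.827, 0.359, 0.012, 0, -1.224, -0.288], TCP at [0.297, -0.606, 0.227] pointing down, gripper open.
Joint ranges: [-3.07, 3.07], [-1.43, 2.12], [-1.02, 1.25], [-3.03, 1.67], [-3.05, -0], [-3.03, 3.03]. Speed limits (rad/s): [2.39, 2.39, 3.01, 3.14, 3.14, 3.14].

INTERFACE

Orientations are given as [roll, pitch, yaw] about the fixed x, y, z axes, in that order (R = Rz(yaw) Ry(pitch) Rx(roll)).
In Python, from station import arm, optics gives the robot as it stands. The module is installed in compiled form; this text tells all that it offers.
- The arm moves only by the tool jog_arm, never from a script. Its argument "motion" is a list that holds one entry, the list of rows, each a list of 7 numbers: the shift along the tool's x, y, z in m, then the turn, a rotation vector about the tool's x, y, z in degrees, then the finger opening in m, from 0 to 0.0876. In form: [[[x, y, z, rx, ry, rz, grip], ...]]. A call has 1 to 8 rows; each row is the pose to reach, as a shift and turn from the pose measured when the call began, along the tool's axes at that moment; what a row does not reach only later rows make up. A row lasts 1/10 s, in which the tool goes at most 50 mm and 8.59 degrees, less where a joint would pass 70% of its speed; a pose out of reach is approached as far as the arm can. A call with a gripper value outside its range is refused whole. The fingers move at their own pace and stop on an object; "newtons" is the grip in N (left out, the last holds). Time passes only in rows, so rows that repeat a pose let the fingers close. It gives the time, the measured TCP pose, the force and the opening at its end, in the units of the state.
- arm.get_state(): the state, without advancing time (a new reading comes with each control period).
- optics.grab_frame(name): name is "side" or "top" or "wrist"; returns the picture (400x640x3 uint8, red, green, blue); there is no depth.
- optics.camera_model(name): a dict with "mtx" (3x3 intrinsics, pixels), "D" ([k1, k2, p1, p2, k3] as OpenCV has them; the pictures are not rectified), "R" (3x3) and "t" (3): a world point X has camera coordinates R X + t; the wrist camera has in their place "mount" (4x4, takes a point from camera to tool coordinates, whose origin is the TCP and whose axes are the flange's). Camera axes: x right, y down, z forward; pixel columns grow to the right and rows downward; lengths in m; the calibration is good to about 2 mm. A picture is of the moment at which its call begins: read the wrist's pose just before it. camera_model takes no time and is no camera call.
- arm.job_done(): hands the job in, once; it reports no verdict.
The state is a dict: "t": time; "q": joint angles; "qd": joint speeds; "joint_efforts": joint torques, N m; "eef_pos": TCP position; "ee_rot": TCP orientation; "force": force on the tool from outside, world axes, zero at the start; "moment": the same for the moment, N m; "width": finger opening in m.
Only numpy, scipy, OpenCV 4.12 (cv2) and the standard library are available. Lean on these libraries where they do the work, as an engineer would, in place of code of your own. Each camera call takes 0.05 s, during which the arm holds its last target.

TASK

Two small handleless cupboards stand on the table; open the wider one. Press its door in near the free edge, back off so that the catch lets the door spring ajar by itself, then push the door wide open, about square to the cupboard, with the side of your fingers behind its edge. Do not grip or pinch the door, leave the narrow cupboard alone and shut, and do not disturb the things standing about.

Things in the scene. Friction and masses are not known exactly. Their poses are not given: they have to be found in the camera images.
- wide_cupboard: the wider of two low cupboards, light wood case with a flat white door and no handle; 190 mm wide (its y), 120 mm deep (its x), 145 mm high, fixed to the table. Origin: centre of its underside; its front with the door faces its own -x, its left side (as seen from the robot) is its +y. Inside, well behind the door, stand two small jars, which are fixed
- wide_press (a point): point on the outer face of the wide door where it is to be pressed (towards the cupboard's +x): the small flat steel disc, 22 mm across, 28 mm from the free (right, -y) edge and 32 mm below the top. It moves with the door
- wide_hinge (a point): point on the vertical hinge line of the wide door, at the cupboard's left (+y) end, level with the cupboard's top and at the inner face of the shut door (7 mm in front of the case); it does not move. The door is 14 mm thick, reaches 185 mm from the hinge to its free edge, and from 4 to 145 mm above the table
- wide_door (a joint): angle of the wide door in rad: 0 shut, grows as its free edge swings out to the robot, stop at 1.9. The shut door gives 6 mm at the free edge (to -0.032) against about 4 N, to a firm stop, and must be pressed most of the way in to free the catch. On withdrawal a damped spring pin, 20 mm above the table, pushes it to about 0.45 rad in a second. After that it has slight friction and stays where left
- narrow_cupboard: the narrower cupboard, same make, 120 mm wide (its y), 120 mm deep, 145 mm high, fixed to the table, origin and axes as for the wide one; either of the two may be the left one
- narrow_door (a joint): angle of the narrow cupboard's door in rad, 0 shut, hinged at its left (+y) side, with a like catch; it stays shut
- cup_centre (a point): centre of a small loose steel cup, 60 mm across and 38 mm high, standing in front of the narrow cupboard; to be left alone
- pot_centre (a point): centre of a loose lidded sauce pot, 53 mm across and 36 mm high, standing on top of the narrow cupboard; to be left alone
- jar_centre (a point): centre of a loose jar with a screw lid, 65 mm across and 94 mm high, at the left of the table; to be left alone
- tub_centre (a point): centre of a loose lidded food tub, 103 x 144 x 56 mm, at the right of the table; to be left alone

How it is judged:
On the way, in this order (a step that is already met when the one before it is completed fails the run):
1. the wide door is pressed in past its shut position (value of joint wide_door below -0.008 rad).
2. the catch has let go and the wide door stands ajar by itself, untouched (value of joint wide_door between 0.3 and 0.8 rad and contact force between each of the arm, the fingers and wide_door_c0 below 0.1 N and contact force between each of the arm, the fingers and wide_door_c1 below 0.1 N), for 0.1 s.
At the end, for the whole second after the job is handed in: the wide door stands still, open by more than 1.2 rad (about 70 degrees), and the narrow door is shut (under 0.05 rad) (value of joint wide_door above 1.2 rad and velocity of joint wide_door between -0.1 and 0.1 rad/s and value of joint narrow_door below 0.05 rad); the robot touches nothing.
It fails at once if the narrow door is pressed in or released (value of joint narrow_door above 0.08 rad or value of joint narrow_door below -0.015 rad).
It fails at once if the wide door is pinched: the fingers press on both of its faces at once (contact force between the fingers and wide_door_c0 above 2 N and contact force between the fingers and wide_door_c1 above 2 N).
It fails at once if the steel cup, the sauce pot, the jar or the food tub is moved or lifted by more than 20 mm (distance of any of cup_centre, pot_centre, jar_centre, tub_centre from where it was at the start of the episode above 0.02 m).
It also fails if it takes over 45 s, if anything falls off the work surface, if the arm or the gripper's body presses on something with over 40 N, if the wrist force passes 120 N, or if a joint passes its speed limit or range.

## Working session

There is one attempt and no reset: what is moved stays moved. The work goes in short steps, Python scripts to look and compute and a tool call to move; the robot and the scene stay as the last step left them, time stands still between calls to the robot, and variables do not carry over. Pictures are saved under pics/ and viewed, and the job is handed in when it is done.

Besides the shell and the picture viewer there is one more tool, called as name([rows], argument=value, ...), one row to a line, values as JSON. jog_arm: Moves the arm, as the interface text tells. Its arguments: {"type":"object","properties":{"motion":{"type":"array","items":{"type":"array","items":{"type":"array","items":{"type":"number"}}}},"newtons":{"type":"number"}},"required":["motion"]}

```bash
mkdir -p pics; python3 - <<'E'
from station import arm, optics
import cv2
s=arm.get_state(); print({k:(s[k]) for k in s})
for n in ("side","top","wrist"):
    im=optics.grab_frame(n); cv2.imwrite(f"pics/{n}0.png",im[:,:,::-1])
    print(n,optics.camera_model(n))
E
```

```text
{'t': 0.0, 'q': array([-8.26924166e-01,  3.59354949e-01,  1.10544840e-02, -3.56261111e-04,
       -1.22409118e+00, -2.88135922e-01]), 'qd': array([ 0.00106455,  0.00063573, -0.00025882,  0.00129395,  0.00058717,
        0.00220178]), 'joint_efforts': array([-2.06936024e-04, -5.82725823e+01,  2.93055815e+01,  6.99714750e+00,
        6.93383030e-03, -1.37544289e-04]), 'eef_pos': array([ 0.29686625, -0.60566771,  0.22644033]), 'ee_rot': array([ 3.13996792e+00, -1.32276634e-04, -2.68597763e+00]), 'force': array([ 0.37756113, -0.00647585, -0.30842274]), 'moment': array([ 0.00351564, -0.0797979 , -0.04707589]), 'width': 0.0877305662786368}
side {'mtx': array([[406.06491342,   0.        , 314.71477745],
       [  0.        , 406.06491342, 187.78834982],
       [  0.        ,   0.        ,   1.        ]]), 'D': array([-0.031827,  0.      ,  0.      ,  0.      ,  0.      ]), 'R': array([[-0.99633947,  0.08312085, -0.01996444],
       [ 0.07084544,  0.67218512, -0.73698581],
       [-0.04783909, -0.73570245, -0.6756133 ]]), 't': array([0.57962762, 0.05015116, 1.53613133])}
top {'mtx': array([[
[... 323 characters left out ...]
      [ 0.21153749,  0.00486195, -0.97735779]]), 't': array([-0.03107794,  0.58334698,  1.02402088])}
wrist {'mtx': array([[291.25606543,   0.        , 318.57330402],
       [  0.        , 291.25606543, 197.80467304],
       [  0.        ,   0.        ,   1.        ]]), 'D': array([-0.03971449,  0.        ,  0.        ,  0.        ,  0.        ]), 'mount': array([[-2.55864919e-05, -9.59678088e-01, -2.81101346e-01,
         7.63911955e-02],
       [ 9.99999685e-01,  1.98315986e-04, -7.68071706e-04,
        -3.36821058e-04],
       [ 7.92848477e-04, -2.81101277e-01,  9.59677781e-01,
        -1.56646201e-01],
       [ 0.00000000e+00,  0.00000000e+00,  0.00000000e+00,
         1.00000000e+00]])}
```

View pics/side0.png

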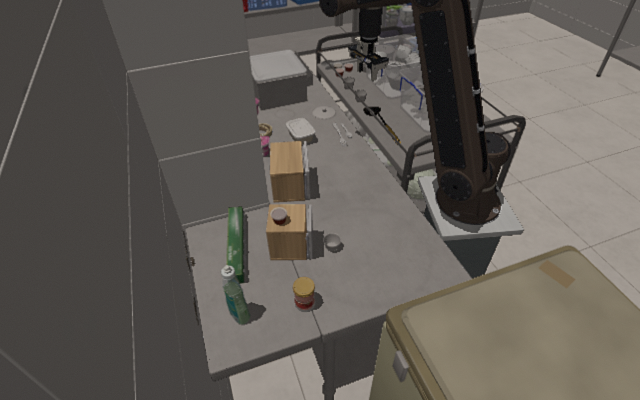

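View pics/top0.png

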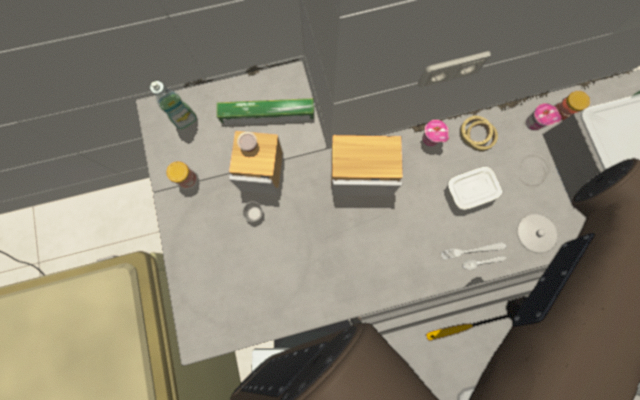

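View pics/wrist0.png

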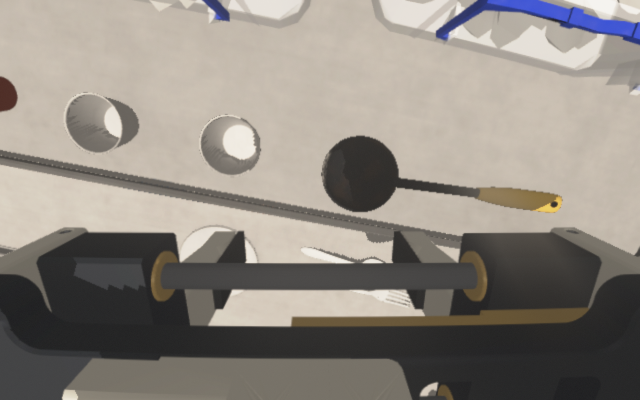

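The wide cupboard is the right one in the top view, around (367,160). The narrow one is at (254,157) with the pot on top. The cup is at (254,213), the jar at (180,173) and the tub at (474,189). I'll enlarge to pick out the corners.

```bash
python3 - <<'E'
import cv2
im=cv2.imread("pics/top0.png")[115:235,215:415]; cv2.imwrite("pics/topz.png",cv2.resize(im,None,fx=4,fy=4,interpolation=cv2.INTER_CUBIC))
im=cv2.imread("pics/side0.png")[130:280,240:360]; cv2.imwrite("pics/sidez.png",cv2.resize(im,None,fx=4,fy=4,interpolation=cv2.INTER_CUBIC))
E
```

```text
(no output)
```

View pics/topz.png

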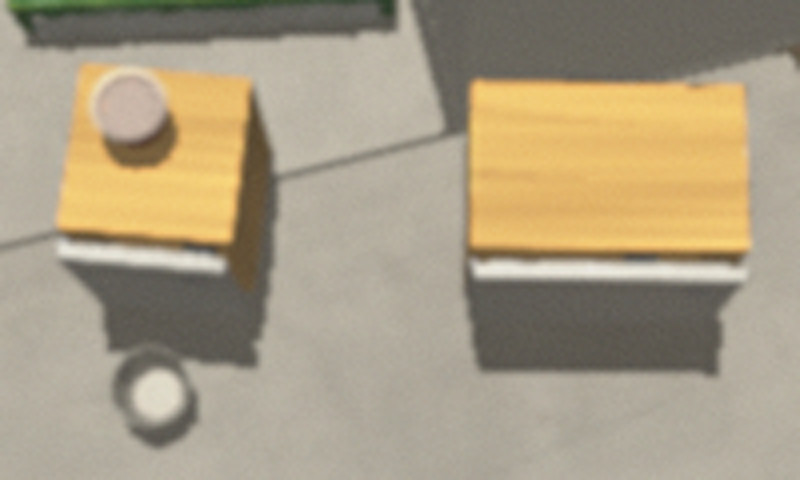

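View pics/sidez.png

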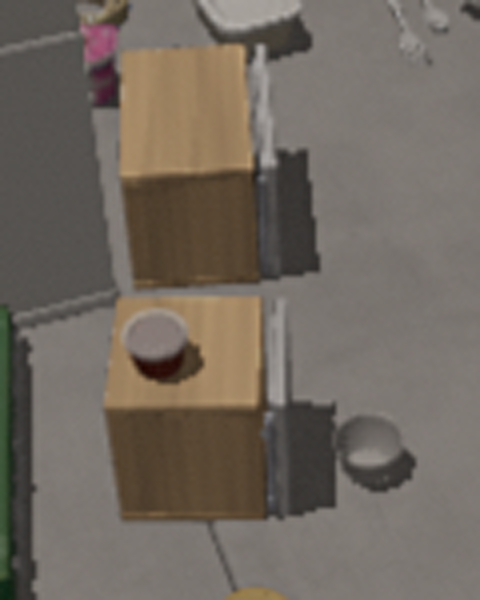

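```bash
cat > h.py <<'E'
import numpy as np, cv2
from station import arm, optics
def ray(cam,uv,z):
    m=optics.camera_model(cam) if isinstance(cam,str) else cam
    p=cv2.undistortPoints(np.array(uv,float).reshape(-1,1,2),m["mtx"],m["D"]).reshape(-1,2)
    d=np.c_[p,np.ones(len(p))]@m["R"]; C=-m["R"].T@m["t"]
    return C+d*((z-C[2])/d[:,2])[:,None]
def proj(cam,X):
    m=optics.camera_model(cam)
    return cv2.projectPoints(np.array(X,float).reshape(-1,1,3),cv2.Rodrigues(m["R"])[0],m["t"],m["mtx"],m["D"])[0].reshape(-1,2)
E
python3 - <<'E'
from h import *
np.set_printoptions(precision=4,suppress=True)
def zt(p): p=np.array(p,float); return np.c_[215+(p[:,0]-1.5)/4,115+(p[:,1]-1.5)/4]
def zs(p): p=np.array(p,float); return np.c_[240+(p[:,0]-1.5)/4,130+(p[:,1]-1.5)/4]
print("wide top",ray("top",zt([(470,80),(745,85),(749,250),(469,248),(473,277),(747,281)]),.145))
print("wide side",ray("side",zs([(120,50),(247,45),(253,173),(120,177),(265,165)]),.145))
print("wide side bottom", ray("side",zs([(258,283),(133,287)]),0))
print("narrow",ray("top",zt([(82,64),(252,80),(235,245),(57,230),(57,257),(225,272)]),.145))
print("narrow side",ray("side",zs([(117,297),(260,297),(263,405),(106,405),(287,400)]),.145))
print("cup",ray("top",zt([(152,385)]),.038), ray("side",zs([(370,435)]),.038))
print("tub",ray("top",[(474,189),(447,186),(495,171),(501,200),(455,209)],.056))
print("jar",ray("top",[(180,173)],.094))
# fit wide pose from top view & side
from scipy.optimize import least_squares
obs=[("top",zt([(470,80),(745,85),(749,250),(469,248)])),("side",zs([(120,50),(247,45),(253,173),(120,177)]))]
# local: top BL(+x,+y) BR(+x,-y) FR(-x,-y) FL ; side order: far-left= BR? 
for name,w,ot,os_ in (("wide",.19,[(470,80),(745,85),(749,250),(469,248)],[(247,45),(253,173),(120,177),(120,50)]),("narrow",.12,[(82,64),(252,80),(235,245),(57,230)],[(260,297),(263,405),(106,405),(117,297)])):
    Lt=np.array([(.06,w/2),(.06,-w/2),(-.06,-w/2),(-.06,w/2)]); Ls=np.array([(-.06,-w/2),(-.06,w/2),(.06,w/2),(.06,-w/2)])
    def P(p,L):
        c,s=np.cos(p[2]),np.sin(p[2]); return np.c_[L@np.array([[c,s],[-s,c]])+p[:2],np.full(4,.145)]
    def f(p): return np.r_[(proj("top",P(p,Lt))-zt(ot)).ravel(),(proj("side",P(p,Ls))-zs(os_)).ravel()]
    r=least_squares(f,[.8,0,0]); print(name,r.x,r.fun.round(1))
    print("top only",least_squares(lambda p:f(p)[:8],[.8,0,0]).x)
E
```

```text
wide top [[ 0.7371 -0.0656  0.145 ]
 [ 0.7334 -0.2566  0.145 ]
 [ 0.6149 -0.2542  0.145 ]
 [ 0.6161 -0.0644  0.145 ]
 [ 0.5958 -0.067   0.145 ]
 [ 0.5933 -0.252   0.145 ]]
wide side [[ 0.735  -0.26    0.145 ]
 [ 0.6103 -0.2544  0.145 ]
 [ 0.6164 -0.06    0.145 ]
 [ 0.7352 -0.0672  0.145 ]
 [ 0.6049 -0.0699  0.145 ]]
wide side bottom [[ 0.6168 -0.0678  0.    ]
 [ 0.7365 -0.0748  0.    ]]
narrow [[0.7484 0.2052 0.145 ]
 [0.7369 0.0863 0.145 ]
 [0.6179 0.0948 0.145 ]
 [0.6282 0.2163 0.145 ]
 [0.6092 0.2153 0.145 ]
 [0.599  0.101  0.145 ]]
narrow side [[0.7379 0.0856 0.145 ]
 [0.6203 0.0978 0.145 ]
 [0.6257 0.2157 0.145 ]
 [0.7464 0.2036 0.145 ]
 [0.6069 0.2125 0.145 ]]
cup [[0.5396 0.1672 0.038 ]] [[0.5359 0.1636 0.038 ]]
tub [[ 0.6029 -0.4826  0.056 ]
 [ 0.6119 -0.4049  0.056 ]
 [ 0.6576 -0.5485  0.056 ]
 [ 0.5703 -0.5573  0.056 ]
 [ 0.5434 -0.4232  0.056 ]]
jar [[0.6396 0.3687 0.094 ]]
wide [ 0.6749 -0.1602 -0.0157] [ 0.2  0.2 -0.2 -0.   0.   0.5 -0.1 -0.1 -0.8  0.1 -0.1 -0.8 -0.3  0.2
  0.4  0.6]
top only [ 0.6754 -0.1602 -0.0132]
narrow [ 0.6827  0.1506 -0.0811] [-0.1  0.4  0.1 -0.2 -0.3 -0.   0.4  0.2  0.7 -0.5 -0.7 -0.1 -0.3  0.5
  0.1  0.1]
top only [ 0.6829  0.1506 -0.0857]
```

```bash
cat >> h.py <<'E'
from scipy.spatial.transform import Rotation as Ro
np.set_printoptions(precision=4,suppress=True)
def rel(pos,yaw=np.pi,s=None):
    s=s or arm.get_state(); R=Ro.from_euler('xyz',s["ee_rot"])
    T=Ro.from_euler('xyz',[np.pi,0,yaw])
    return R.inv().apply(np.array(pos)-s["eef_pos"]), (R.inv()*T).as_rotvec(degrees=True)
E
python3 - <<'E'
from h import *
print(rel([.53,-.224,.226]))
im=optics.grab_frame("top")
E
```

```text
(array([-0.3773,  0.2402,  0.0009]), array([ 0.0697, -0.0248, 26.109 ]))
```

jog_arm([
  [[-0.03,0.02,0,0,0,4,0],[-0.07,0.045,0,0,0,8,0],[-0.11,0.07,0,0,0,13,0],[-0.15,0.095,0,0,0,18,0],[-0.19,0.12,0,0,0,23,0],[-0.23,0.146,0,0,0,26,0],[-0.27,0.172,0,0,0,26.1,0],[-0.31,0.197,0,0,0,26.1,0]],
], newtons=20)

```text
t: 1.0
eef_pos: [0.4892, -0.2906, 0.2271]
ee_rot: [3.141, -0.0, -3.142]
force: [0.6, -1.3, 0.6]
width: 0.0292
```

```bash
python3 - <<'E'
from h import *
s=arm.get_state(); print(s["t"],s["eef_pos"],s["ee_rot"],s["width"],s["force"])
print(rel([.54,-.224,.20])); print(rel([.55,-.224,.125]))
E
```

```text
1.0 [ 0.4892 -0.2906  0.2271] [ 3.1407 -0.0003 -3.1415] 0.029187890576720037 [ 0.6223 -1.3448  0.5525]
(array([-0.0508,  0.0666,  0.0271]), array([ 0.0518, -0.0166,  0.004 ]))
(array([-0.0608,  0.0665,  0.1021]), array([ 0.0518, -0.0166,  0.004 ]))
```

jog_arm([
  [[-0.02,0.022,0.01,0,0,0,0],[-0.04,0.044,0.03,0,0,0,0],[-0.058,0.066,0.06,0,0,0,0],[-0.061,0.0665,0.09,0,0,0,0],[-0.061,0.0665,0.102,0,0,0,0],[-0.061,0.0665,0.102,0,0,0,0]],
])

```text
t: 1.6
eef_pos: [0.5488, -0.224, 0.1233]
ee_rot: [3.14, -0.004, -3.142]
force: [-0.1, -0.6, -0.6]
width: 0.0006
```

```bash
python3 - <<'E'
from h import *
s=arm.get_state(); print(s["t"],s["eef_pos"],s["ee_rot"],s["width"],s["force"])
im=optics.grab_frame("top");cv2.imwrite("pics/top1.png",cv2.resize(im[90:290,180:480,::-1],None,fx=2.6,fy=2.6,interpolation=cv2.INTER_CUBIC))
im=optics.grab_frame("wrist");cv2.imwrite("pics/wr1.png",im[:,:,::-1])
E
```

```text
1.6 [ 0.5488 -0.224   0.1233] [ 3.1403 -0.0043 -3.1416] 0.0005749061992598281 [-0.1441 -0.5676 -0.6373]
```

View pics/top1.png

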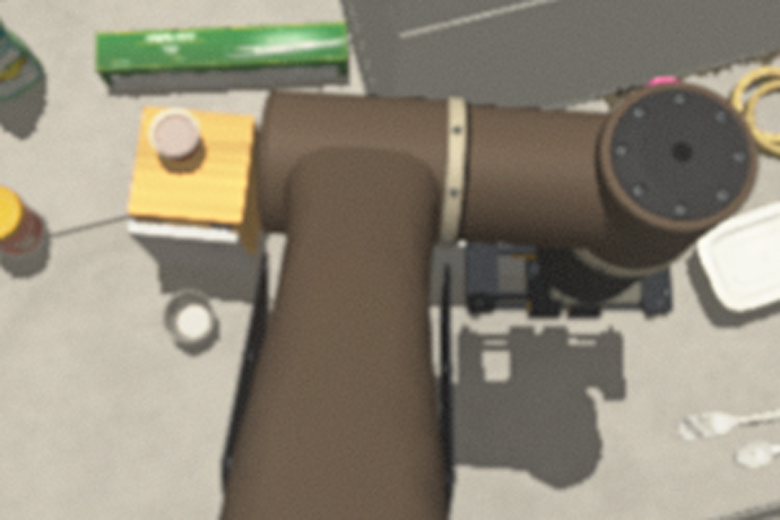

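View pics/wr1.png

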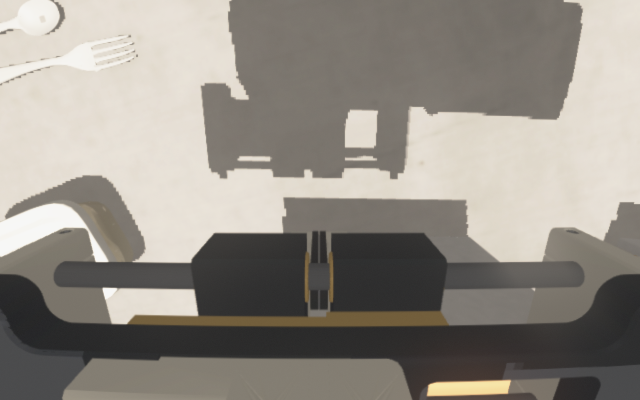

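The top view shows the arm hiding the wide cupboard, but the narrow cupboard, pot, cup and jar are clear. The wrist view shows the fingers closed at (319,275). Next I'll approach the door.

jog_arm([
  [[-0.012,0,0,0,0,0,0],[-0.022,0,0,0,0,0,0],[-0.028,0,0,0,0,0,0],[-0.028,0,0,0,0,0,0]],
])

```text
t: 2.1
eef_pos: [0.5796, -0.2249, 0.1265]
ee_rot: [3.141, 0.001, 3.141]
force: [-0.4, 0.8, -0.6]
width: 0.0003
```

jog_arm([
  [[-0.003,0,0,0,0,0,0],[-0.006,0,0,0,0,0,0],[-0.006,0,0,0,0,0,0]],
])

```text
t: 2.4
eef_pos: [0.5849, -0.2251, 0.1263]
ee_rot: [3.142, -0.0, 3.141]
force: [-3.7, -0.7, 2.6]
width: 0.0003
```

jog_arm([
  [[-0.002,0,0,0,0,0,0],[-0.002,0,0,0,0,0,0]],
])

```text
t: 2.6
eef_pos: [0.5862, -0.2252, 0.1263]
ee_rot: [3.142, -0.002, 3.141]
force: [-5.5, -1.1, 2.5]
width: 0.0003
```

jog_arm([
  [[-0.002,0,0,0,0,0,0],[-0.002,0,0,0,0,0,0]],
])

```text
t: 2.8
eef_pos: [0.5877, -0.2253, 0.1264]
ee_rot: [-3.141, -0.002, 3.141]
force: [-4.4, -1.5, 2.7]
width: -0.0
```

jog_arm([
  [[-0.002,0,0,0,0,0,0],[-0.002,0,0,0,0,0,0]],
])

```text
t: 3.0
eef_pos: [0.588, -0.2254, 0.1263]
ee_rot: [3.141, -0.006, 3.141]
force: [-9.4, -0.8, 6.8]
width: 0.0003
```

jog_arm([
  [[-0.002,0,0,0,0,0,0],[-0.002,0,0,0,0,0,0]],
])

```text
t: 3.2
eef_pos: [0.588, -0.2254, 0.1262]
ee_rot: [3.141, -0.009, 3.141]
force: [-10.6, 0.7, 7.1]
width: 0.0011
```

The stop is reached: position holds at x=0.588 while the force rises past 10 N. Backing off now.

jog_arm([
  [[0.015,0,0,0,0,0,0],[0.045,0,0,0,0,0,0],[0.08,0,0,0,0,0,0],[0.115,0,0,0,0,0,0],[0.13,0,0,0,0,0,0],[0.13,0,0,0,0,0,0],[0.13,0,0,0,0,0,0],[0.13,0,0,0,0,0,0]],
])

```text
t: 4.0
eef_pos: [0.4595, -0.2253, 0.1276]
ee_rot: [3.141, -0.008, 3.141]
force: [0.1, -1.2, -1.5]
width: 0.0005
```

jog_arm([
  [[0,-0.02,-0.02,0,0,0,0],[0,-0.05,-0.05,0,0,0,0],[0,-0.08,-0.08,0,0,0,0],[0,-0.1,-0.1,0,0,0,0],[0,-0.12,-0.1,0,0,0,0],[0,-0.12,-0.1,0,0,0,0],[0,-0.12,-0.1,0,0,0,0]],
])

```text
t: 4.7
eef_pos: [0.4607, -0.3455, 0.2267]
ee_rot: [3.141, -0.009, 3.14]
force: [0.3, 0.4, 0.5]
width: 0.0
```

```bash
python3 - <<'E'
from h import *
for n in ("top","side"):
    im=optics.grab_frame(n);a=im[90:290,180:480,::-1] if n=="top" else im[100:300,200:440,::-1]
    cv2.imwrite(f"pics/{n}2.png",cv2.resize(a,None,fx=2.6,fy=2.6,interpolation=cv2.INTER_CUBIC))
s=arm.get_state(); print(s["t"],s["eef_pos"],s["ee_rot"],s["width"],s["force"])
E
```

```text
4.8 [ 0.4605 -0.3448  0.2269] [ 3.141  -0.0088  3.1415] 0.0002330108429775012 [-0.1449  0.4718 -0.9037]
```

View pics/top2.png

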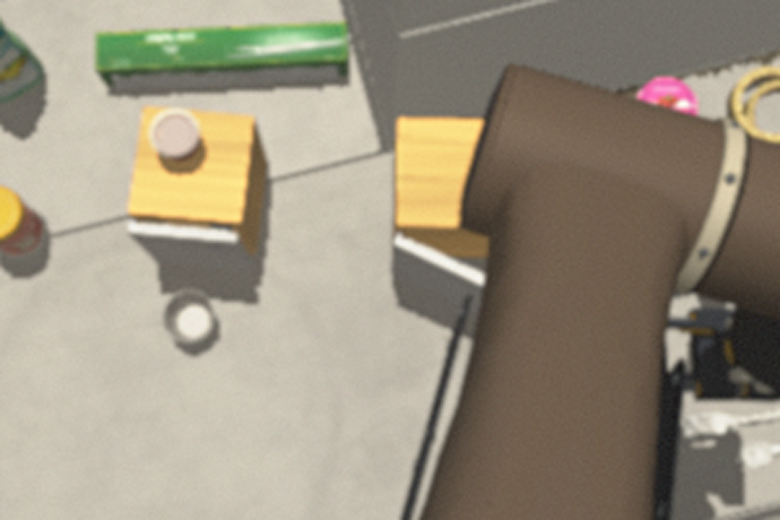

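View pics/side2.png

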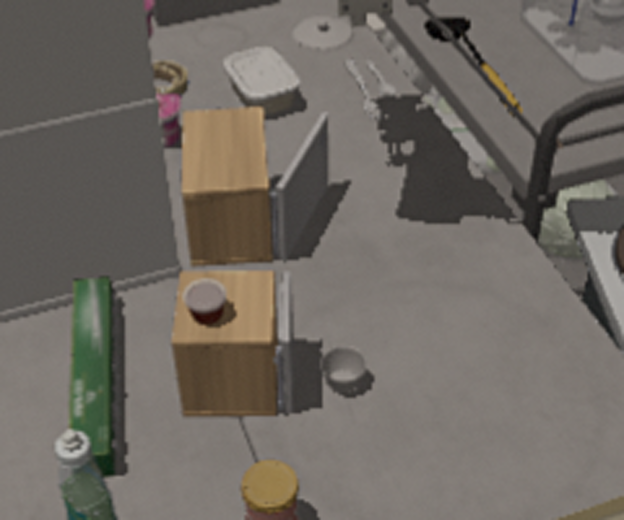

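The side view shows the wide door ajar, its free top corner at about crop pixel (328,116), and the narrow door still shut. I'll measure the angle and plan the sweep.

```bash
python3 - <<'E'
from h import *
H=np.array([.609,-.067])
p=ray("side",[(200+328/2.6,100+116/2.6)],.145)[0]; d=p[:2]-H; print("edge",p,np.hypot(*d),np.arctan2(-d[0],-d[1]))
print(rel([.575,-.255,.226])[0])
for th in (.45,.5,.6,.7,.8,.9,1.0,1.1,1.2,1.3,1.4,1.5,1.57):
    r=.155
    c=H+r*np.array([-np.sin(th),-np.cos(th)])+(0.0095*np.cos(th)+.021*np.sin(th))*np.array([np.cos(th),-np.sin(th)])
    print(th,c, c-[.575,-.25])
E
```

```text
edge [ 0.516  -0.2192  0.145 ] 0.17834532080169269 0.5484048880068674
[-0.1145  0.0899 -0.0001]
0.45 [ 0.5575 -0.2143] [-0.0175  0.0357]
0.5 [ 0.5508 -0.2118] [-0.0242  0.0382]
0.6 [ 0.5377 -0.206 ] [-0.0373  0.044 ]
0.7 [ 0.5251 -0.1989] [-0.0499  0.0511]
0.8 [ 0.5129 -0.1905] [-0.0621  0.0595]
0.9 [ 0.5015 -0.1809] [-0.0735  0.0691]
1.0 [ 0.4909 -0.1699] [-0.0841  0.0801]
1.1 [ 0.4813 -0.1578] [-0.0937  0.0922]
1.2 [ 0.4729 -0.1446] [-0.1021  0.1054]
1.3 [ 0.4657 -0.1304] [-0.1093  0.1196]
1.4 [ 0.46   -0.1153] [-0.115   0.1347]
1.5 [ 0.4559 -0.0995] [-0.1191  0.1505]
1.57 [ 0.454  -0.0881] [-0.121   0.1619]
```

jog_arm([
  [[-0.03,0.01,0,0,0,0,0],[-0.065,0.03,0,0,0,0,0],[-0.1,0.06,0,0,0,0,0],[-0.115,0.085,0,0,0,0,0],[-0.115,0.09,0,0,0,0,0],[-0.115,0.09,0,0,0,0,0]],
])

```text
t: 5.4
eef_pos: [0.5758, -0.2531, 0.2255]
ee_rot: [3.141, -0.01, -3.139]
force: [-0.4, 0.0, 0.7]
width: 0.0006
```

```bash
python3 - <<'E'
from h import *
for n in ("side","wrist"):
    im=optics.grab_frame(n);a=im[:,:,::-1] if n=="wrist" else im[100:300,200:440,::-1]
    cv2.imwrite(f"pics/{n}3.png",a if n=="wrist" else cv2.resize(a,None,fx=2.6,fy=2.6,interpolation=cv2.INTER_CUBIC))
print(rel([.575,-.255,.122]))
s=arm.get_state(); print(s["t"],s["eef_pos"],s["ee_rot"],s["width"],s["force"])
E
```

```text
(array([-0.0007, -0.0003,  0.104 ]), array([ 0.0271, -0.5168,  0.0428]))
5.5 [ 0.5752 -0.2547  0.226 ] [ 3.1411 -0.009  -3.1408] 0.0009915141390462506 [ 0.4067 -0.6253  0.2732]
```

View pics/side3.png

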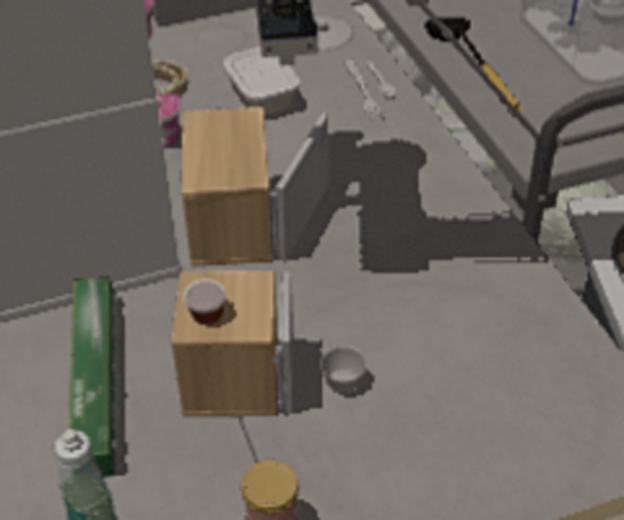

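View pics/wrist3.png

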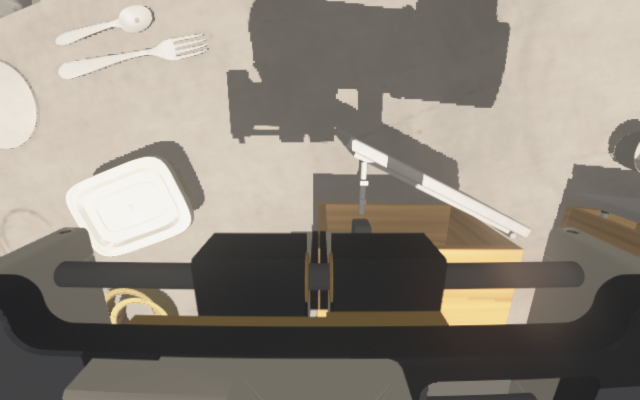

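The wrist view shows the door's free edge at about (352,145), forward of the fingers. The gap behind it is clear. Descending.

jog_arm([
  [[0,0,0.03,0,0,0,0],[0,0,0.065,0,-0.5,0,0],[0,0,0.095,0,-0.5,0,0],[-0.001,0,0.104,0,-0.5,0,0],[-0.001,0,0.104,0,-0.5,0,0]],
])

```text
t: 6.0
eef_pos: [0.5743, -0.2553, 0.1211]
ee_rot: [3.141, -0.003, 3.141]
force: [-0.4, 0.3, -0.1]
width: 0.0004
```

```bash
python3 - <<'E'
from h import *
s=arm.get_state(); print(s["t"],s["eef_pos"],s["ee_rot"],s["force"])
for c in [(.575,-.225),(.5575,-.2143),(.525,-.1989),(.5015,-.1809),(.4813,-.1578)]: print(rel([*c,.122])[0])
E
```

```text
6.0 [ 0.5743 -0.2553  0.1211] [ 3.141  -0.0028  3.1414] [-0.3819  0.3345 -0.0673]
[-0.0007  0.0303 -0.0009]
[ 0.0168  0.041  -0.0009]
[ 0.0493  0.0564 -0.0008]
[ 0.0728  0.0744 -0.0007]
[ 0.093   0.0975 -0.0006]
```

jog_arm([
  [[0,0.015,0,0,0,0,0],[0,0.03,0,0,0,0,0],[0.008,0.037,0,0,0,0,0],[0.017,0.041,0,0,0,0,0],[0.027,0.045,0,0,0,0,0],[0.037,0.05,0,0,0,0,0],[0.049,0.056,0,0,0,0,0],[0.049,0.056,0,0,0,0,0]],
])

```text
t: 6.8
eef_pos: [0.5233, -0.1987, 0.1215]
ee_rot: [3.141, -0.003, 3.141]
force: [0.4, -0.4, -0.7]
width: 0.0006
```

```bash
python3 - <<'E'
from h import *
im=optics.grab_frame("side");a=im[100:300,200:440,::-1]
cv2.imwrite(f"pics/side4.png",cv2.resize(a,None,fx=2.6,fy=2.6,interpolation=cv2.INTER_CUBIC))
s=arm.get_state(); print(s["t"],s["eef_pos"],s["ee_rot"],s["force"])
for c in [(.5129,-.1905),(.5015,-.1809),(.4909,-.1699),(.4813,-.1578),(.4729,-.1446),(.4657,-.1304),(.46,-.1153),(.4559,-.0995)]: print(rel([*c,.122])[0])
E
```

```text
6.85 [ 0.5243 -0.199   0.1216] [ 3.1409 -0.0027 -3.1416] [-0.7633 -0.1302  0.7686]
[ 0.0114  0.0085 -0.0004]
[ 0.0228  0.0181 -0.0003]
[ 0.0334  0.0291 -0.0003]
[ 0.043   0.0412 -0.0003]
[ 0.0514  0.0544 -0.0002]
[ 0.0586  0.0686 -0.0002]
[ 0.0643  0.0837 -0.0002]
[ 0.0684  0.0995 -0.0002]
```

View pics/side4.png

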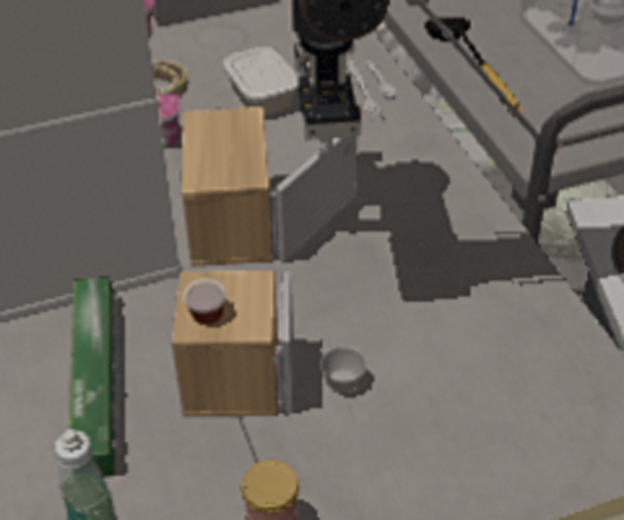

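The side view shows the door following the fingers, its free edge now at about crop (355,140), with the fingers behind it. Continuing the arc.

jog_arm([
  [[0.011,0.008,0,0,0,0,0],[0.023,0.018,0,0,0,0,0],[0.033,0.029,0,0,0,0,0],[0.043,0.041,0,0,0,0,0],[0.051,0.054,0,0,0,0,0],[0.059,0.068,0,0,0,0,0],[0.064,0.08,0,0,0,0,0],[0.066,0.09,0,0,0,0,0]],
])

```text
t: 7.65
eef_pos: [0.4578, -0.108, 0.122]
ee_rot: [3.141, -0.003, -3.141]
force: [-0.8, -0.3, -0.1]
width: 0.0005
```

```bash
python3 - <<'E'
from h import *
im=optics.grab_frame("side");a=im[100:300,200:440,::-1]
cv2.imwrite(f"pics/side5.png",cv2.resize(a,None,fx=2.6,fy=2.6,interpolation=cv2.INTER_CUBIC))
s=arm.get_state(); print(s["t"],s["eef_pos"],s["ee_rot"],s["force"])
for c in [(.46,-.1153),(.4559,-.0995),(.454,-.0881)]: print(rel([*c,.122])[0])
E
```

```text
7.7 [ 0.4579 -0.1073  0.122 ] [ 3.1407 -0.0024 -3.1409] [-0.9659  1.1025 -0.0785]
[-0.0021 -0.008  -0.    ]
[0.002  0.0078 0.    ]
[0.0039 0.0192 0.    ]
```

View pics/side5.png

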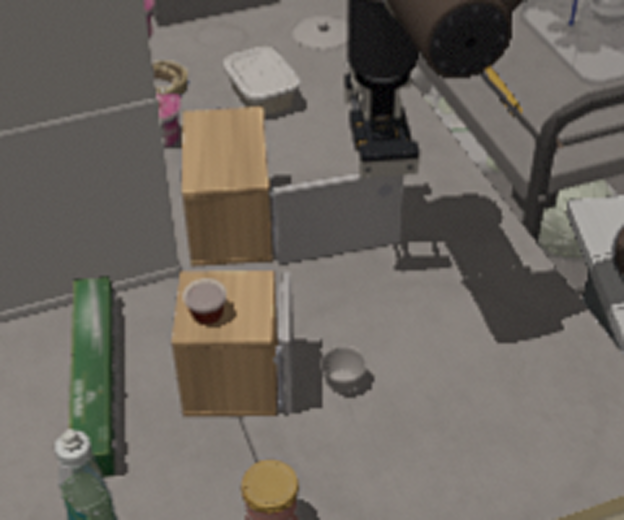

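The door now stands at roughly 1.45 rad. I'll give it a last slow nudge, then retreat away from it and up.

jog_arm([
  [[0.001,0.005,0,0,0,0,0],[0.002,0.01,0,0,0,0,0],[0.003,0.014,0,0,0,0,0],[0.003,0.014,0,0,0,0,0],[0.003,0.014,0,0,0,0,0]],
])

```text
t: 8.2
eef_pos: [0.4548, -0.0933, 0.1219]
ee_rot: [3.141, -0.003, -3.141]
force: [0.6, -0.1, 0.1]
width: 0.0004
```

jog_arm([
  [[0,-0.02,0,0,0,0,0],[0,-0.05,0,0,0,0,0],[0,-0.08,-0.02,0,0,0,0],[0,-0.11,-0.06,0,0,0,0],[0,-0.15,-0.1,0,0,0,0],[0,-0.19,-0.12,0,0,0,0],[0,-0.2,-0.12,0,0,0,0],[0,-0.2,-0.12,0,0,0,0]],
])

```text
t: 9.0
eef_pos: [0.455, -0.2951, 0.2416]
ee_rot: [3.141, -0.002, 3.139]
force: [-1.2, 0.4, -0.2]
width: 0.0004
```

```bash
python3 - <<'E'
from h import *
for n in ("side","top"):
    im=optics.grab_frame(n);a=im[90:290,140:440,::-1] if n=="top" else im[100:300,200:440,::-1]
    cv2.imwrite(f"pics/{n}6.png",cv2.resize(a,None,fx=2.6,fy=2.6,interpolation=cv2.INTER_CUBIC))
s=arm.get_state(); print(s["t"],s["eef_pos"],s["ee_rot"],s["force"])
E
```

```text
9.1 [ 0.4545 -0.2931  0.2406] [ 3.1397 -0.0044  3.141 ] [ 0.2348  0.8213 -0.0589]
```

View pics/side6.png

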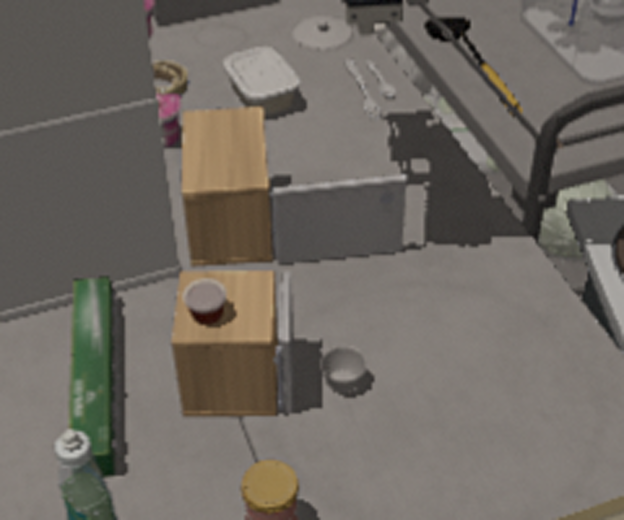

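View pics/top6.png

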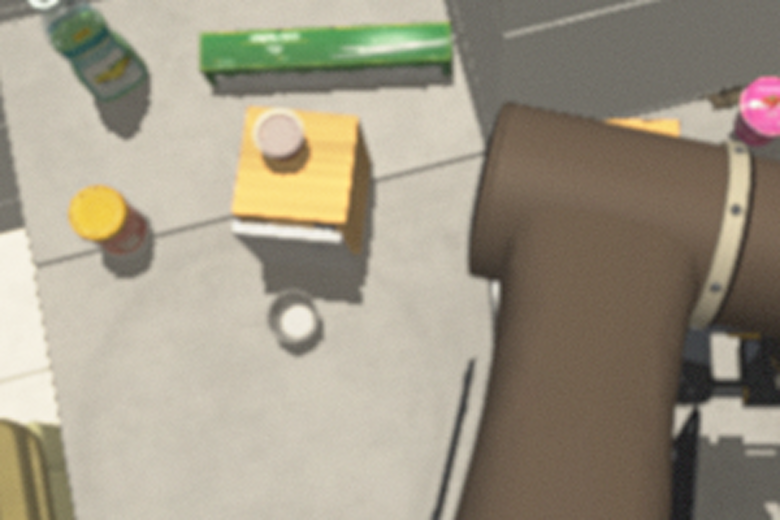

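jog_arm([
  [[0,0,0,0,0,0,0],[0,0,0,0,0,0,0],[0,0,0,0,0,0,0]],
])

```text
t: 9.4
eef_pos: [0.4546, -0.2924, 0.2403]
ee_rot: [3.14, -0.005, -3.141]
force: [0.1, 0.1, -0.4]
width: 0.0003
```

```bash
python3 - <<'E'
from h import *
p=ray("side",[(200+405/2.6,100+178/2.6)],.145)[0]; d=p[:2]-[.609,-.067]; print(p,np.hypot(*d),np.arctan2(-d[0],-d[1]))
a=cv2.imread("pics/side6.png"); im=optics.grab_frame("side")
b=cv2.resize(im[100:300,200:440,::-1],None,fx=2.6,fy=2.6,interpolation=cv2.INTER_CUBIC)
print("door region diff",cv2.absdiff(a,b)[160:270,265:440].max())
z=cv2.imread("pics/side0.png")[:,:,::-1]
df=cv2.absdiff(z,im).max(2)
for n,(u0,u1,v0,v1) in dict(narrow=(262,312,203,262),cup=(322,346,230,254),jar=(290,318,276,312),tub=(285,316,117,142)).items(): print(n,df[v0:v1,u0:u1].max())
s=arm.get_state(); print(s["t"],np.abs(s["qd"]).max(),s["force"])
arm.job_done()
E
```

```text
[ 0.4248 -0.0642  0.145 ] 0.18424986236987265 1.5861146575507412
door region diff 60
narrow 8
cup 7
jar 8
tub 81
9.45 0.0048421228663827354 [ 0.4812  0.1083 -0.6412]
the job is handed in; nothing more can be done
```

The job is handed in, but two of the difference checks (door region and tub) came out large. I'll look into them using the saved pictures.

```bash
python3 - <<'E'
import cv2,numpy as np
z=cv2.resize(cv2.imread("pics/side0.png")[100:300,200:440],None,fx=2.6,fy=2.6,interpolation=cv2.INTER_CUBIC)
for k in (2,3,4,5,6):
    a=cv2.imread(f"pics/side{k}.png"); d=cv2.absdiff(z,a).max(2)[40:115,218:306]
    ys,xs=np.where(d>40); print(k,d.max(),len(xs),(xs.min()+218,xs.max()+218,ys.min()+40,ys.max()+40) if len(xs) else "")
cv2.imwrite("pics/tubcmp.png",cv2.resize(np.hstack([z[30:130,200:350],a[30:130,200:350]]),None,fx=2.5,fy=2.5))
E
```

```text
2 109 55 (np.int64(270), np.int64(276), np.int64(106), np.int64(114))
3 115 814 (np.int64(261), np.int64(305), np.int64(40), np.int64(114))
4 138 466 (np.int64(270), np.int64(305), np.int64(40), np.int64(114))
5 106 55 (np.int64(270), np.int64(276), np.int64(106), np.int64(114))
6 109 55 (np.int64(270), np.int64(276), np.int64(106), np.int64(114))
```

View pics/tubcmp.png

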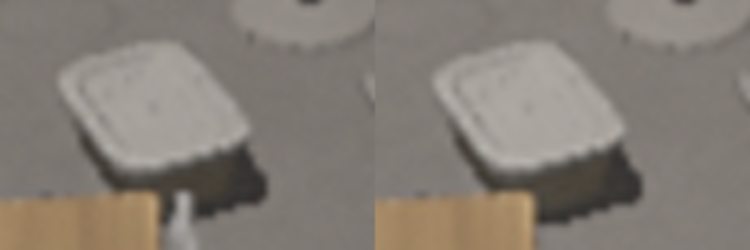

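The wide cupboard's door is open about square to the case, and the job is handed in at t ≈ 9.5 s; no verdict was reported.

**What I did:**
1. With closed fingers I pressed the door at the disc until it hit the firm stop. It gave about 5 mm there, with more than 10 N on the tool.
2. I backed off 13 cm, and the door sprang ajar by itself to roughly 0.5 rad in the side picture.
3. I lowered the closed fingers behind the free edge, swept the door round in an arc without gripping it, then withdrew right and up.

**Last checks:**
- **Door angle:** about 1.59 rad from the side picture, against the 1.2 rad needed.
- **Robot:** clear of everything, with joint speeds below 0.005 rad/s and only noise on the force reading.
- **Narrow cupboard, pot, cup and jar:** unchanged from the first side picture.
- **Tub:** the change check gave 81, because the wide door, now swung away, was in that image window at the start. Side by side, the tub itself has not moved.
- **Door standing still:** not cleanly confirmed. Two pictures 0.35 s apart differed by up to 60 grey levels in the door window. That may be the robot's shadow edge, but I did not save the second picture and could not check. The door did look the same as when the fingers left it.

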